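Click-test emergency-stop stations and pull the one that will not latch

TASK

Click-test the three emergency-stop stations under the green overshelf where they stand: press each red button fully in and let go. Leave those whose button stays in where they are, and pick up any whose button pops back out and set it down upright, without dropping it, on the floor of the open red-fronted drawer. Do not disturb the cartons, jar and spanner.

Things in the scene. Friction and masses are not known exactly. Their poses are not given: they have to be found in the camera images.
- station_a_mid (a point): centre, 30 mm up, of one of three identical-looking loose emergency-stop stations: yellow box with black lid, 84 mm long (x), 56 mm wide (y), 60 mm tall, about 0.35 kg, red mushroom button upright in mid-lid. z up, x towards the back of the overshelf. They stand in a row along its y, about 115 mm apart, in any order; which are faulty is not known
- button_a_top (a point): centre of the top face of the red mushroom head of station_a (40 mm across, 12 mm thick, on a white neck 24 mm across); 86 mm above the station's underside when out, 76 mm when in
- button_a (a joint): button of station_a, pressed straight down into its lid: 0 = out, 0.010 = fully in (travel 10 mm, about 6 N is enough). A sound one stays in when let go; a faulty one springs back out
- station_b_mid (a point): centre, 30 mm up, of one of three identical-looking loose emergency-stop stations: yellow box with black lid, 84 mm long (x), 56 mm wide (y), 60 mm tall, about 0.35 kg, red mushroom button upright in mid-lid. z up, x towards the back of the overshelf. They stand in a row along its y, about 115 mm apart, in any order; which are faulty is not known
- button_b_top (a point): centre of the top face of the red mushroom head of station_b (40 mm across, 12 mm thick, on a white neck 24 mm across); 86 mm above the station's underside when out, 76 mm when in
- button_b (a joint): button of station_b, pressed straight down into its lid: 0 = out, 0.010 = fully in (travel 10 mm, about 6 N is enough). A sound one stays in when let go; a faulty one springs back out
- station_c_mid (a point): centre, 30 mm up, of one of three identical-looking loose emergency-stop stations: yellow box with black lid, 84 mm long (x), 56 mm wide (y), 60 mm tall, about 0.35 kg, red mushroom button upright in mid-lid. z up, x towards the back of the overshelf. They stand in a row along its y, about 115 mm apart, in any order; which are faulty is not known
- button_c_top (a point): centre of the top face of the red mushroom head of station_c (40 mm across, 12 mm thick, on a white neck 24 mm across); 86 mm above the station's underside when out, 76 mm when in
- button_c (a joint): button of station_c, pressed straight down into its lid: 0 = out, 0.010 = fully in (travel 10 mm, about 6 N is enough). A sound one stays in when let go; a faulty one springs back out
- overshelf: fixed green bench riser, 370 mm wide (y). Origin on the bench under the middle of the row of stations; x to its back. Its board (x = 16 to 186 mm, 175 to 193 mm above the bench) hangs over the rear of the stations and blocks a tool pointing straight down: come from the -x side, tool leaning some 30 degrees. End panels: y = +-179 mm, x = 65 to 185 mm
- cabinet: fixed grey one-drawer cabinet, 220 mm wide (y), 136 mm tall. Origin on the bench, 75 mm in front of its face (the carcass runs from x = 75 to 345 mm); the origin lies under the open part of the drawer. x points into the cabinet
- drawer (a joint): the red-fronted reject drawer of the cabinet: how far it stands open (m); it starts 0.185 to 0.21 open and needs about 4 N to slide. It pulls out to -x of the cabinet
- drawer_floor (a point): middle of the drawer's inner floor, 22 mm above the bench, axes as the cabinet's; at x = 0.200 minus the drawer's opening in the cabinet's frame. Inside 238 mm long (x), 180 mm wide (y); walls 94 mm high above the floor (red front 102 mm), 6 mm thick. Only the part in front of the cabinet's face is open from above
- carton_teal_mid (a point): loose teal carton 80 x 110 x 60 mm on top of the overshelf, its centre: leave alone
- jar_mid (a point): loose amber jar, 60 mm across, 80 mm tall, on top of the overshelf, its centre: leave alone
- carton_green_mid (a point): loose green carton 90 x 120 x 60 mm on top of the cabinet, its centre: leave alone
- spanner_tip (a point): loose steel spanner 170 mm long lying on the bench near the robot, the tip of its open end: leave alone
- station_b: the same station as station_b_mid, here the middle of its underside
- station_a: the same station as station_a_mid, here the middle of its underside
- station_c: the same station as station_c_mid, here the middle of its underside
Mind the look-alikes: they are no part of the job. Leave any blue, pink or purple look-alike of the station_b alone.

How it is judged (in metres and radians):
On the way:
1. the station that fails to latch has its button pressed fully in (over 8 of 10 mm) while it still stands in its place (within 30 mm) (value of joint button_b above 0.008 m and distance of station_b_mid from where it was at the start of the episode below 0.03 m), for 0.02 s.
At the end, for the whole second after the job is handed in: Both stations that latch stand upright within 30 mm of where they started with their buttons in (over 8 of 10 mm); the one that does not latch stands upright (within 0.15 rad) at rest on the floor of the reject drawer, inside its walls (value of joint each of button_a, button_c above 0.008 m and distance of each of station_a_mid, station_c_mid from where it was at the start of the episode below 0.03 m and angle between each of station_a_mid, station_c_mid's own z axis and vertical below 0.1 rad and x of station_b_mid in the frame of drawer_floor between -0.125 and 0.125 m and y of station_b_mid in the frame of drawer_floor between -0.095 and 0.095 m and z of station_b_mid in the frame of drawer_floor between 0.02 and 0.036 m and angle between station_b_mid's own z axis and vertical below 0.15 rad and linear speed of station_b below 0.02 m/s); the robot touches nothing.
It fails at once if a bystander (carton, jar or spanner) is moved more than 30 mm (distance of any of carton_teal_mid, jar_mid, carton_green_mid, spanner_tip from where it was at the start of the episode above 0.03 m).
It fails at once if a station is dropped into the drawer (falls at over 0.7 m/s inside it) ((x of station_a_mid in the frame of drawer_floor between -0.125 and 0.125 m and y of station_a_mid in the frame of drawer_floor between -0.095 and 0.095 m and z of station_a_mid in the frame of drawer_floor below 0.12 m and linear speed of station_a above 0.7 m/s) or (x of station_b_mid in the frame of drawer_floor between -0.125 and 0.125 m and y of station_b_mid in the frame of drawer_floor between -0.095 and 0.095 m and z of station_b_mid in the frame of drawer_floor below 0.12 m and linear speed of station_b above 0.7 m/s) or (x of station_c_mid in the frame of drawer_floor between -0.125 and 0.125 m and y of station_c_mid in the frame of drawer_floor between -0.095 and 0.095 m and z of station_c_mid in the frame of drawer_floor below 0.12 m and linear speed of station_c above 0.7 m/s)).
It also fails if it takes over 61 s, if anything falls off the work surface, if the arm or the gripper's body presses on something with over 40 N, if the wrist force passes 120 N, or if a joint passes its speed limit or range.

ROBOT

A 6-joint arm with a two-finger parallel gripper is mounted at the origin on the work surface. World frame = base frame: x ahead of the robot, y to its left, z up, the work surface at z = 0. Lengths are in m, angles in degrees, forces in N, time in s.
With the tool pointing down it reaches from about 0.275 to 0.725 m from the base axis. Payload 15.9 kg.
Tool frame: the origin (TCP) lies at the very end of the fingers, on their centre line; the grasp point (between the pads) lies 19 mm behind it; z points along the fingers, y is the line along which they close (so a half turn about z gives the same grasp; the last joint's range is limited). The gripper opens to 85 mm and grips with 20 to 120 N. Pads are 22 mm wide; open, the fingers measure 114 mm over their backs; the gripper's body (76 mm by 85 mm) begins 54 mm behind the grasp point. The pads swing forward as they close: fully open they stand 13 mm farther back than shut.
Start: joints at [74.714, 12.198, -1.971, 75.831, 0, 90], TCP at [0.132, 0.482, 0.231] pointing down, gripper open.
Joint ranges: [-170.91, 170.91], [-42.67, 98.43], [-65.05, 77.54], [-120.47, 116.71], [-90, 82.35], [-180, 180]. Speed limits (degrees/s): [108.29, 108.29, 136.94, 147.25, 180, 180].

INTERFACE

Orientations are given as [roll, pitch, yaw] about the fixed x, y, z axes, in that order (R = Rz(yaw) Ry(pitch) Rx(roll)).
In Python, from bench import manip gives the robot as it stands.
- The arm moves only by the tool carry_out, never from a script. Its argument "targets" is text: rows parted by semicolons, each of 6 numbers parted by spaces: the shift along the world's x, y, z in cm, then the turn, a rotation vector about the world's x, y, z in degrees. A call has 1 to 8 rows; each row is the pose to reach, as a shift and turn from the pose commanded when the call began; what a row does not reach only later rows make up. A row lasts 1/10 s, in which the tool goes at most 50 mm and 8.59 degrees, less where a joint would pass 70% of its speed; a pose out of reach is approached as far as the arm can. A call with a gripper value outside its range is refused whole. "jaw" is the opening in per cent of the stroke, from 0 (shut) to 100 (fully open), set as the call begins (left out, the last holds). The fingers move at their own pace and stop on an object; "squeeze" is the grip in N (left out, the last holds). Time passes only in rows, so rows that repeat a pose let the fingers close. It gives the time, the measured TCP pose, the force, the opening and the grip force at its end, in the units of the state.
- manip.sense(): the state, without advancing time (a new reading comes with each control period).
- manip.grab_frame(name): name is "side" or "top" or "wrist"; returns the picture (384x512x3 uint8, red, green, blue); there is no depth.
- manip.calibration(name): a dict with "mtx" (3x3 intrinsics, pixels), "T" (4x4, takes a point from camera to world coordinates); the wrist camera has in their place "T_tool_cam" (4x4, takes a point from camera to tool coordinates, whose origin is the TCP and whose axes are the flange's). Camera axes: x right, y down, z forward; pixel columns grow to the right and rows downward; lengths in m; the calibration is good to about 2 mm. A picture is of the moment at which its call begins: read the wrist's pose just before it. calibration takes no time and is no camera call.
- manip.sign_off(): hands the job in; it is judged then, once.
The state is a dict: "time_s": time; "joint_pos": joint angles; "joint_vel": joint speeds; "effort": joint torques, N m; "position": TCP position; "tool_rot": TCP orientation; "wrist_force": force on the tool from outside, world axes, zero at the start; "torque": the same for the moment, N m; "finger_gap": opening from 0.0 (shut) to 1.0 (fully open); "finger_force": force on a finger pad.
Only numpy, scipy, OpenCV 4.12 (cv2) and the standard library are available. Lean on these libraries where they do the work, as an engineer would, in place of code of your own. Each camera call takes 0.05 s, during which the arm holds its last target. There are 200 camera calls.

## Working session

There is one attempt and no reset: what is moved stays moved. The work goes in short steps, Python scripts to look and compute and a tool call to move; the robot and the scene stay as the last step left them, time stands still between calls to the robot, and variables do not carry over. Pictures are saved under pics/ and viewed, at most 10 in all, crops included, and the job is handed in when it is done.

Besides the shell and the picture viewer there is one more tool, called after ">>>" by a JSON object that holds its "method" and its "body", one argument or row to a line. carry_out: Moves the arm, as the interface text tells. Its arguments: {"type":"object","properties":{"targets":{"type":"string"},"jaw":{"type":"number"},"squeeze":{"type":"number"}},"required":["targets"]}

```bash
mkdir -p pics; ls
python3 - <<'E'
from bench import manip
import cv2,numpy as np
s=manip.sense();print(s)
a=[]
for n in("side","top"):
    im=manip.grab_frame(n);cv2.imwrite(f"pics/{n}0.png",im[:,:,::-1]);c=manip.calibration(n);print(n,np.round(c["mtx"],1).tolist(),np.round(c["T"],3).tolist())
im=manip.grab_frame("wrist");cv2.imwrite("pics/wrist0.png",im[:,:,::-1]);print(manip.calibration("wrist"))
E
```

```text
pics
{'time_s': 0.0, 'joint_pos': array([ 7.47146183e+01,  1.22240301e+01, -2.00781463e+00,  7.58294390e+01,
        1.01157073e-03,  9.00003512e+01]), 'joint_vel': array([ 0.05921669, -0.04769773, -0.04778334, -0.00712539, -0.03514973,
       -0.06478447]), 'effort': array([ 1.91021281e-04, -6.86166573e+01,  4.87118483e+01,  1.74247334e-02,
       -8.99684073e-05, -3.62400925e-06]), 'position': array([0.13172335, 0.48200374, 0.23082584]), 'tool_rot': array([-1.79938716e+02, -1.01119453e-03,  1.64714266e+02]), 'wrist_force': array([ 0.62225253, -0.59492218, -0.00262315]), 'torque': array([-0.04412592, -0.06683882,  0.03078633]), 'finger_force': 0.0, 'finger_gap': 0.9973538587014393}
side [[383.7, 0.0, 259.8], [0.0, 383.7, 194.3], [0.0, 0.0, 1.0]] [[0.842, -0.272, 0.467, -0.034], [-0.54, -0.399, 0.741, -1.019], [-0.015, -0.875, -0.483, 0.788], [0.0, 0.0, 0.0, 1.0]]
top [[351.0, 0.0, 258.9], [0.0, 351.0, 192.2], [0.0, 0.0, 1.0]] [[-0.105, -0.973, 0.208, 0.29], [-0.994, 0.103, -0.018, -0.067], [-0.004, -0.209, -0.978, 1.306], [0.0, 0.0, 0.0, 1.0]]
{'mtx': array([[289.74203065,   0.        , 253.18612502],
       [  0.        , 289.74203065, 194.59491309],
       [  0.        ,   0.        ,   1.        ]]), 'T_tool_cam': array([[-5.73225015e-04, -9.56245825e-01, -2.92563829e-01,
         7.42729744e-02],
       [ 9.99999830e-01, -5.79837376e-04, -6.41154013e-05,
         9.62590840e-05],
       [-1.08329358e-04, -2.92563816e-01,  9.56245994e-01,
        -1.42008857e-01],
       [ 0.00000000e+00,  0.00000000e+00,  0.00000000e+00,
         1.00000000e+00]])}
```

View pics/side0.png

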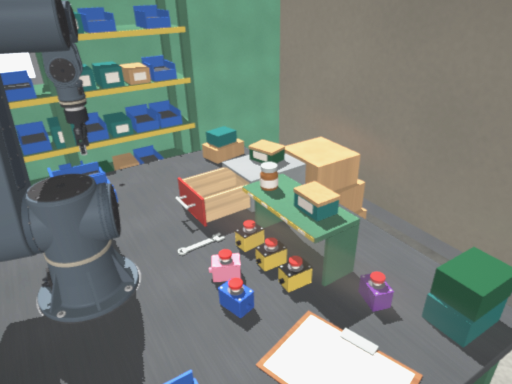

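View pics/top0.png

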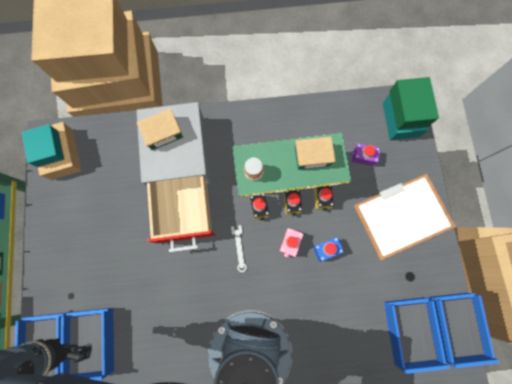

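The side view shows three yellow stations with red buttons at about (249,227), (270,244) and (295,263); in the top view they are at (260,204), (294,201) and (326,194). The pink (291,241), blue (329,249) and purple (369,152) look-alikes don't fit, since the stations are yellow and stand under the green shelf. The red-fronted drawer is at top (180,208), and the spanner at (240,248).

```bash
cat > h.py <<'E'
import cv2,numpy as np
from bench import manip
from scipy.spatial.transform import Rotation as R
def ray(c,T,uv):
    d=T[:3,:3]@np.linalg.solve(c["mtx"],[uv[0],uv[1],1.]);return T[:3,3],d/np.linalg.norm(d)
def onz(c,T,uv,z):
    o,d=ray(c,T,uv);return o+d*(z-o[2])/d[2]
def tri(r):
    A=[np.eye(3)-np.outer(d,d) for o,d in r];return np.linalg.solve(sum(A),sum(a@o for a,(o,d) in zip(A,r)))
def red(im):
    h=cv2.cvtColor(im,cv2.COLOR_RGB2HSV);return (((h[...,0]<6)|(h[...,0]>174))&(h[...,1]>170)&(h[...,2]>90)).astype(np.uint8)
def blobs(m,lo,hi):
    n,l,st,c=cv2.connectedComponentsWithStats(m);return [(c[i].round(1).tolist(),st[i].tolist()) for i in range(1,n) if lo<st[i,4]<hi]
def Ttool(s):
    T=np.eye(4);T[:3,:3]=R.from_euler('xyz',s["tool_rot"],degrees=True).as_matrix();T[:3,3]=s["position"];return T
E
python3 - <<'E'
from h import *
for n,b in(("top",(150,190,350,270)),("side",(170,170,410,310))):
    im=cv2.imread(f"pics/{n}0.png")[:,:,::-1].copy();c=manip.calibration(n)
    print(n)
    for q,st in blobs(red(im),15,3000):print(q,st,onz(c,c["T"],q,.083).round(3))
    x0,y0,x1,y1=b
    cv2.imwrite(f"pics/{n}z.png",cv2.resize(im[y0:y1,x0:x1],None,fx=3,fy=3,interpolation=cv2.INTER_CUBIC)[:,:,::-1])
im=cv2.imread("pics/top0.png")
cv2.imwrite("pics/topz.png",cv2.resize(im[90:270,130:390],None,fx=3,fy=3,interpolation=cv2.INTER_CUBIC))
E
```

```text
top
[369.4, 150.5] [365, 147, 10, 8, 61] [ 0.662 -0.507  0.083]
[326.4, 192.8] [322, 188, 10, 10, 82] [ 0.522 -0.328  0.083]
[294.0, 198.0] [289, 193, 11, 10, 85] [ 0.516 -0.211  0.083]
[259.1, 202.7] [255, 198, 10, 10, 71] [ 0.512 -0.086  0.083]
[182.8, 236.7] [150, 231, 63, 11, 200] [0.42  0.19  0.083]
[292.0, 241.5] [288, 238, 9, 8, 60] [ 0.364 -0.185  0.083]
[330.2, 248.2] [326, 244, 9, 9, 62] [ 0.328 -0.313  0.083]
side
[235.8, 287.0] [231, 285, 10, 4, 16] [ 0.32  -0.33   0.083]
```

View pics/topz.png

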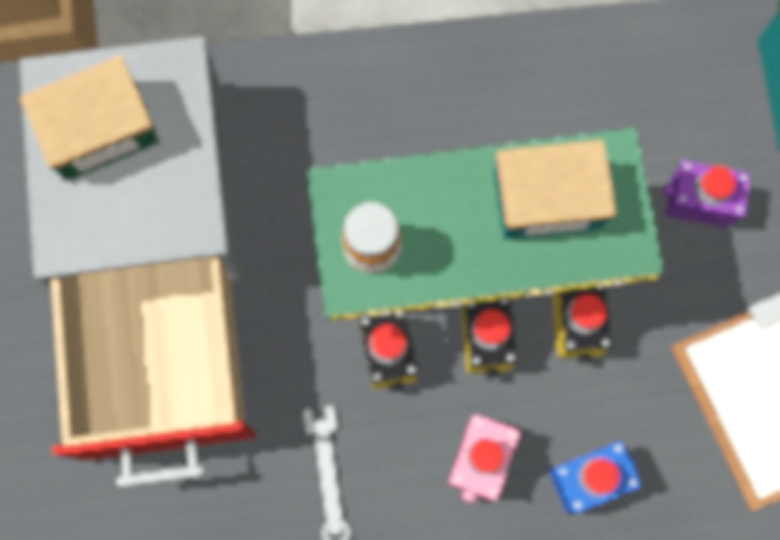

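The zoom confirms the three yellow/black stations beneath the green shelf edge, with red tops at zoom (388,341), (491,326) and (587,311). Next: a two-view check, then the shelf and drawer axes.

Run:
```python
from h import *
ct=manip.calibration("top");cs=manip.calibration("side")
im=cv2.imread("pics/side0.png")[:,:,::-1].copy();h=cv2.cvtColor(im,cv2.COLOR_RGB2HSV)
m=(((h[...,0]<6)|(h[...,0]>174))&(h[...,1]>140)&(h[...,2]>60)).astype(np.uint8)
B=[q for q,st in blobs(m,20,400)];print(B)
for t in [(326.4,192.8),(294,198),(259.1,202.7)]:
    P=onz(ct,ct["T"],t,.083)
    k=np.linalg.inv(cs["T"])@np.r_[P,1];uv=cs["mtx"]@k[:3]/k[2]
    q=min(B,key=lambda b:np.hypot(*(np.array(b)-uv[:2])))
    print(uv[:2].round(1),q,tri([ray(ct,ct["T"],t),ray(cs,cs["T"],q)]).round(4))
Z=lambda a,z:onz(ct,ct["T"],(130+a[0]/3,90+a[1]/3),z).round(3)
for nm,a,z in[("shelfFL",(330,318),.184),("shelfFR",(660,278),.184),("shelfBL",(309,170),.193),("shelfBR",(634,128),.193),("cabFL",(35,277),.136),("cabFR",(225,250),.136),("frontL",(55,452),.124),("frontR",(253,430),.124),("rimFL",(66,438),.116),("rimFR",(240,428),.116),("jar",(371,228),.273)]:print(nm,Z(a,z))
```

```text
[[248.7, 223.5], [270.5, 241.6], [224.9, 253.9], [294.9, 260.8], [377.3, 276.5], [235.4, 283.2]]
[296.1 259.8] [294.9, 260.8] [ 0.5207 -0.3277  0.0803]
[271.5 240.8] [270.5, 241.6] [ 0.5143 -0.2106  0.0807]
[249.6 222.9] [248.7, 223.5] [ 0.5105 -0.0855  0.0813]
shelfFL [ 0.522 -0.025  0.184]
shelfFR [ 0.528 -0.389  0.184]
shelfBL [ 0.69  -0.018  0.193]
shelfBR [ 0.7   -0.384  0.193]
cabFL [0.615 0.308 0.136]
cabFR [0.624 0.089 0.136]
frontL [0.415 0.297 0.124]
frontR [0.416 0.075 0.124]
rimFL [0.43  0.286 0.116]
rimFR [0.421 0.09  0.116]
jar [ 0.592 -0.079  0.273]
```

Heights agree (0.080 to 0.081 for the head centres), and the shelf and cabinet are nearly axis-aligned. I'll set out with the fingers shut, leaning 25°.

>>> {"method": "carry_out", "body": {
  "targets": "13 -28 2 -1.6 -12.4 7.5;13 -28 2 -1.6 -12.4 7.5;13 -28 2 -1.6 -12.4 7.5;13 -28 2 -1.6 -12.4 7.5;27 -57 4 -3.3 -24.8 15;27 -57 4 -3.3 -24.8 15;27 -57 4 -3.3 -24.8 15;27 -57 4 -3.3 -24.8 15",
  "jaw": 0
}}

```text
time_s: 0.95
position: [0.2887, 0.1503, 0.2545]
tool_rot: [179.9, 24.9, 180.0]
wrist_force: [0.3, 0.7, 1.0]
finger_gap: 0.002
finger_force: 0.0
```

```bash
cat >> h.py <<'E'
def delta(p,lean=25,yaw=180,s=None):
    s=s or manip.sense();Rt=R.from_euler('z',yaw-180,degrees=True)*R.from_euler('y',-lean,degrees=True)*R.from_euler('xyz',[180,0,180],degrees=True)
    Rc=R.from_euler('xyz',s["tool_rot"],degrees=True)
    print("t",round(s["time_s"],2),"pos",s["position"].round(4),"j",s["joint_pos"].round(0),"F",s["wrist_force"].round(1),"gap",round(s["finger_gap"],3))
    print("delta cm",((np.array(p)-s["position"])*100).round(2),"rv",np.degrees((Rt*Rc.inv()).as_rotvec()).round(1))
E
python3 -c "
from h import *
delta((.42,-.09,.25))"
```

```text
t 0.95 pos [0.2887 0.1503 0.2545] j [ 44. -28. -37.  62. -17.  41.] F [0.3 0.7 1. ] gap 0.002
delta cm [ 13.13 -24.03  -0.45] rv [-0.1 -0.1 -0. ]
```

>>> {"method": "carry_out", "body": {
  "targets": "13 -36 -2 0 0 0;13 -36 -2 0 0 0;13 -36 -2 0 0 0;13 -36 -2 0 0 0;13 -36 -2 0 0 0;13 -36 -2 0 0 0;13 -36 -2 0 0 0;13 -36 -2 0 0 0"
}}

```text
time_s: 1.75
position: [0.3738, -0.0733, 0.241]
tool_rot: [179.9, 24.8, 179.9]
wrist_force: [1.3, 1.6, -0.8]
finger_gap: 0.003
finger_force: 0.0
```

>>> {"method": "carry_out", "body": {
  "targets": "0 0 0 0 0 0;0 0 0 0 0 0;0 0 0 0 0 0"
}}

```text
time_s: 2.05
position: [0.3735, -0.0712, 0.2407]
tool_rot: [179.9, 24.7, 180.0]
wrist_force: [-0.1, 1.0, 0.1]
finger_gap: 0.005
finger_force: 0.0
```

```bash
cat >> h.py <<'E'
def wrist(name):
    s=manip.sense();im=manip.grab_frame("wrist");c=manip.calibration("wrist");T=Ttool(s)@c["T_tool_cam"]
    cv2.imwrite(f"pics/{name}.png",im[:,:,::-1]);np.save(f"pics/{name}.npy",T);return s,im,c,T
def redw(im):
    h=cv2.cvtColor(im,cv2.COLOR_RGB2HSV);return (((h[...,0]<6)|(h[...,0]>174))&(h[...,1]>140)&(h[...,2]>60)).astype(np.uint8)
E
python3 -c "
from h import *
s,im,c,T=wrist('w1');delta((.42,-.21,.23),s=s)
for q,st in blobs(redw(im),100,20000):print(q,st,onz(c,T,q,.083).round(4))"
```

```text
t 2.05 pos [ 0.3735 -0.0712  0.2407] j [-16. -25. -38.  52.   7. -15.] F [-0.1  1.   0.1] gap 0.005
delta cm [  4.65 -13.88  -1.07] rv [-0.1 -0.3  0. ]
[131.2, 103.5] [109, 83, 45, 42, 1460] [ 0.3614 -0.1835  0.083 ]
[452.0, 152.0] [380, 121, 132, 66, 6829] [0.4149 0.1368 0.083 ]
[242.2, 213.4] [226, 201, 33, 26, 693] [ 0.5056 -0.0849  0.083 ]
[144.7, 215.7] [128, 203, 34, 26, 688] [ 0.5095 -0.2081  0.083 ]
[55.9, 219.4] [38, 207, 37, 26, 706] [ 0.516  -0.3231  0.083 ]
```

View pics/w1.png

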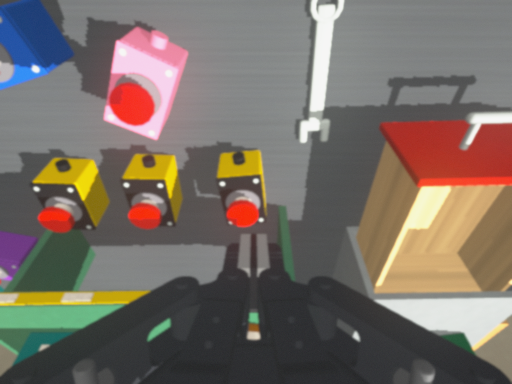

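The wrist view is inverted (x runs down, +y to the right). The station buttons are at (242,213), (145,216) and (56,219), the shelf edge is at row 297, and pink sits at (131,103). Both views agree within 5 mm, so I'm going to press the left station (y −0.085) with a 32° lean.

>>> {"method": "carry_out", "body": {
  "targets": "4 -0.7 -5 0 -3.5 0;7.6 -1.4 -9 0 -7 0;10 -1.4 -11.5 0 -7 0;13.8 -1.4 -13 0 -7 0;13.8 -1.4 -13.6 0 -7 0;13.8 -1.4 -13.6 0 -7 0;13.8 -1.4 -13.6 0 -7 0;13.8 -1.4 -13.6 0 -7 0"
}}

```text
time_s: 2.9
position: [0.5117, -0.0854, 0.1062]
tool_rot: [180.0, 31.8, 180.0]
wrist_force: [-0.6, 0.1, 0.6]
finger_gap: 0.005
finger_force: 0.0
```

```bash
python3 -c "
from h import *
s,im,c,T=wrist('w2');delta((.511,-.085,.105),32,s=s)
for q,st in blobs(redw(im),100,20000):print(q,st,onz(c,T,q,.083).round(4))"
```

```text
t 2.9 pos [ 0.5117 -0.0854  0.1062] j [-14.  -5. -50.  14.   7. -12.] F [-0.6  0.1  0.6] gap 0.005
delta cm [-0.07  0.04 -0.12] rv [-0.  -0.2 -0. ]
[251.5, 204.9] [220, 180, 69, 54, 2355] [ 0.5019 -0.0864  0.083 ]
[46.9, 211.3] [7, 185, 81, 52, 2610] [ 0.5077 -0.2063  0.083 ]
```

View pics/w2.png

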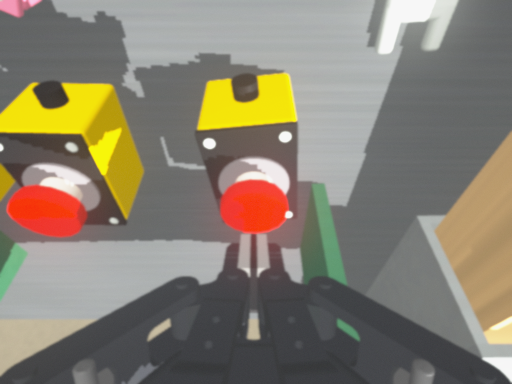

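The left button is at (254,205) and the fingertips end at (253,235), above it and slightly behind centre as planned. Pressing now.

>>> {"method": "carry_out", "body": {
  "targets": "-0.3 0 -1 0 0 0;-0.3 0 -1.6 0 0 0;-0.3 0 -2 0 0 0;-0.3 0 -2.4 0 0 0;-0.3 0 -2.4 0 0 0;-0.3 0 -2.4 0 0 0"
}}

```text
time_s: 3.55
position: [0.5088, -0.086, 0.0809]
tool_rot: [179.9, 31.7, 179.9]
wrist_force: [-0.5, -0.6, -0.5]
finger_gap: 0.002
finger_force: 0.0
```

```bash
python3 -c "
from h import *
s,im,c,T=wrist('w3');delta((.511,-.085,.105),32,s=s)
for q,st in blobs(redw(im),100,20000):print(q,st,onz(c,T,q,.083).round(4))
x=manip.grab_frame('side');cv2.imwrite('pics/s3.png',x[:,:,::-1])
z=cv2.resize(x[190:300,200:330],(780,660)[0:2] if 0 else (520,440),interpolation=cv2.INTER_CUBIC)
w=cv2.resize(im[60:300,120:360],(440,440))
cv2.imwrite('pics/m3.png',np.hstack([w,z])[:,:,::-1][:, :800])"
```

```text
t 3.55 pos [ 0.5088 -0.086   0.0809] j [-14.  -2. -53.   9.   7. -12.] F [-0.5 -0.6 -0.5] gap 0.002
delta cm [0.22 0.1  2.41] rv [-0.1 -0.3  0.1]
[253.1, 224.5] [219, 204, 73, 47, 2002] [ 0.4825 -0.086   0.083 ]
[34.1, 250.2] [0, 225, 75, 50, 2569] [ 0.5055 -0.2023  0.083 ]
```

View pics/m3.png

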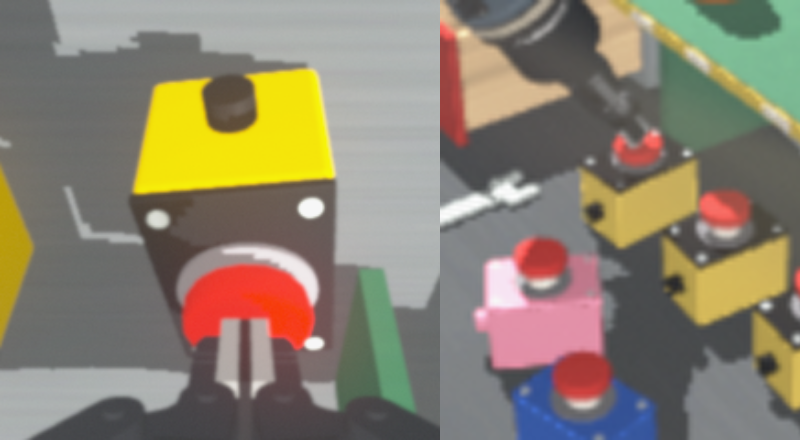

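The button looks pushed in (no white neck showing) with almost no force. I'll press 2 mm deeper to feel the stop, then lift off.

>>> {"method": "carry_out", "body": {
  "targets": "0 0 -0.1 0 0 0;0 0 -0.2 0 0 0;0 0 -0.2 0 0 0"
}}

```text
time_s: 3.95
position: [0.5093, -0.086, 0.0797]
tool_rot: [179.9, 31.8, 179.9]
wrist_force: [-11.7, 0.7, 17.4]
finger_gap: -0.0
finger_force: 8.6
```

>>> {"method": "carry_out", "body": {
  "targets": "0 0 -0.1 0 0 0;0 0 -0.2 0 0 0;0 0 -0.2 0 0 0"
}}

```text
time_s: 4.25
position: [0.5105, -0.0862, 0.0794]
tool_rot: [180.0, 32.0, 179.9]
wrist_force: [-29.0, 3.0, 48.8]
finger_gap: -0.0
finger_force: 23.8
```

Hard stop at TCP z 0.0795. Lifting off and looking.

>>> {"method": "carry_out", "body": {
  "targets": "0 0 1 0 0 0;-0.5 0 3.3 0 0 0;-1 0 3.3 0 0 0;-1 0 3.3 0 0 0"
}}

```text
time_s: 4.65
position: [0.4985, -0.086, 0.11]
tool_rot: [179.9, 31.7, 179.9]
wrist_force: [1.1, 0.8, -0.6]
finger_gap: 0.002
finger_force: 0.0
```

```bash
python3 -c "
from h import *
s,im,c,T=wrist('w4');delta((.511,-.209,.11),32,s=s)
for q,st in blobs(redw(im),100,20000):print(q,st,onz(c,T,q,.083).round(4))
x=manip.grab_frame('side');cv2.imwrite('pics/s4.png',x[:,:,::-1])
z=cv2.resize(x[190:300,200:330],(520,440),interpolation=cv2.INTER_CUBIC)
w=cv2.resize(im[40:280,0:330],(605,440))
cv2.imwrite('pics/m4.png',cv2.resize(np.hstack([w,z]),(800,313))[:,:,::-1])"
```

```text
t 4.65 pos [ 0.4985 -0.086   0.11  ] j [-15.  -7. -51.  15.   8. -12.] F [ 1.1  0.8 -0.6] gap 0.002
delta cm [  1.25 -12.3   -0.  ] rv [-0.1 -0.3  0.1]
[251.2, 202.1] [224, 178, 63, 50, 1720] [ 0.4907 -0.0872  0.083 ]
[62.6, 219.7] [25, 196, 74, 47, 2153] [ 0.5077 -0.206   0.083 ]
```

View pics/m4.png

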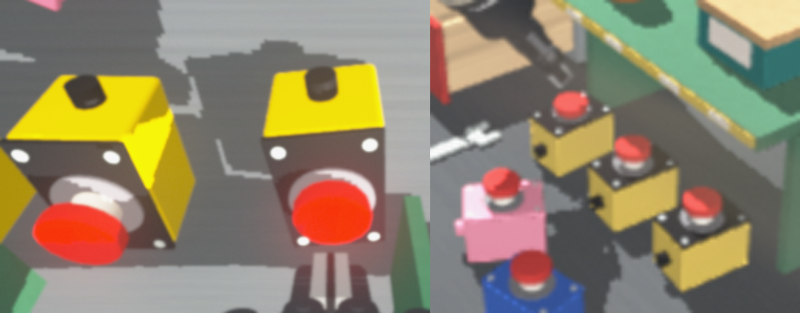

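The left button stays in (latched): in the wrist crop its head at (332,212) sits flush, while the middle one still shows its neck. Now pressing the middle station.

>>> {"method": "carry_out", "body": {
  "targets": "0 -5 0 0 0 0;0.5 -10 0 0 0 0;1.4 -12.2 0 0 0 0;1.4 -12.2 -1 0 0 0;1.4 -12.2 -2 0 0 0;1.4 -12.2 -2.9 0 0 0;1.4 -12.2 -3.1 0 0 0;1.4 -12.2 -3.1 0 0 0"
}}

```text
time_s: 5.55
position: [0.5135, -0.2089, 0.0796]
tool_rot: [-180.0, 31.8, 179.9]
wrist_force: [-14.5, -4.2, 23.1]
finger_gap: 0.002
finger_force: 11.5
```

>>> {"method": "carry_out", "body": {
  "targets": "0 0 -0.1 0 0 0;0 0 -0.2 0 0 0;0 0 -0.2 0 0 0"
}}

```text
time_s: 5.85
position: [0.5143, -0.2092, 0.0793]
tool_rot: [-179.9, 31.9, 180.0]
wrist_force: [-30.4, -0.3, 51.0]
finger_gap: 0.003
finger_force: 25.2
```

Firm stop again. Lifting off and measuring.

>>> {"method": "carry_out", "body": {
  "targets": "0 0 1 0 0 0;-0.5 0 3.3 0 0 0;-1 0 3.3 0 0 0;-1 0 3.3 0 0 0"
}}

```text
time_s: 6.25
position: [0.5024, -0.2077, 0.1095]
tool_rot: [179.9, 31.7, 179.9]
wrist_force: [0.0, 0.1, -1.1]
finger_gap: 0.003
finger_force: 0.0
```

```bash
python3 -c "
from h import *
s,im,c,T=wrist('w5');delta((.519,-.326,.11),32,s=s)
for q,st in blobs(redw(im),100,20000):print(q,st,onz(c,T,q,.083).round(4))
x=manip.grab_frame('side');cv2.imwrite('pics/s5.png',x[:,:,::-1])
for n in('s4','s5','side0'):
    y=cv2.imread(f'pics/{n}.png')[:,:,::-1].copy();print(n,[ (q,st[4]) for q,st in blobs(redw(y),20,400)])"
```

```text
t 6.25 pos [ 0.5024 -0.2077  0.1095] j [-32.   0. -44.  18.  16. -28.] F [ 0.   0.1 -1.1] gap 0.003
delta cm [  1.66 -11.83   0.05] rv [-0.1 -0.3  0.1]
[442.1, 198.3] [408, 174, 73, 51, 2103] [ 0.4908 -0.0993  0.083 ]
[249.8, 205.5] [220, 180, 62, 49, 2018] [ 0.497  -0.2097  0.083 ]
[72.6, 223.2] [36, 199, 73, 48, 2211] [ 0.5145 -0.3225  0.083 ]
s4 [([248.8, 226.2], 72), ([270.6, 241.5], 79), ([224.8, 254.0], 93), ([295.0, 260.7], 102), ([377.3, 276.6], 111), ([235.2, 283.2], 128)]
s5 [([248.2, 226.6], 62), ([270.7, 244.4], 81), ([224.9, 254.0], 90), ([295.0, 260.6], 103), ([377.4, 276.6], 110), ([235.8, 283.4], 114)]
side0 [([248.7, 223.5], 71), ([270.5, 241.6], 75), ([224.9, 253.9], 97), ([294.9, 260.8], 99), ([377.3, 276.5], 112), ([235.4, 283.2], 125)]
```

In the side view the middle head dropped 241.6→244.4 and stayed down: latched. Now the right station.

>>> {"method": "carry_out", "body": {
  "targets": "0 -5 0 0 0 0;0.5 -10 0 0 0 0;1.7 -11.7 0 0 0 0;1.7 -11.7 -1 0 0 0;1.7 -11.7 -2 0 0 0;1.7 -11.7 -2.9 0 0 0;1.7 -11.7 -3.1 0 0 0;1.7 -11.7 -3.1 0 0 0"
}}

```text
time_s: 7.15
position: [0.5199, -0.3246, 0.0795]
tool_rot: [180.0, 31.8, 180.0]
wrist_force: [-13.5, 0.3, 22.2]
finger_gap: -0.004
finger_force: 10.9
```

>>> {"method": "carry_out", "body": {
  "targets": "0 0 -0.1 0 0 0;0 0 -0.2 0 0 0;0 0 -0.2 0 0 0"
}}

```text
time_s: 7.45
position: [0.5205, -0.3249, 0.0791]
tool_rot: [-180.0, 31.9, -180.0]
wrist_force: [-27.3, 5.4, 45.0]
finger_gap: -0.001
finger_force: 22.1
```

>>> {"method": "carry_out", "body": {
  "targets": "0 0 1 0 0 0;-0.5 0 3.3 0 0 0;-1 0 3.3 0 0 0;-4 0 6 0 3.5 0;-7 0 9 0 7 0;-7 0 9 0 7 0;-7 0 9 0 7 0",
  "jaw": 100
}}

```text
time_s: 8.15
position: [0.4499, -0.3247, 0.1666]
tool_rot: [180.0, 24.7, 179.9]
wrist_force: [-0.0, -0.1, -0.6]
finger_gap: 1.001
finger_force: 0.0
```

```bash
python3 -c "
from h import *
s,im,c,T=wrist('w6');delta((.519,-.326,.11),25,s=s)
for q,st in blobs(redw(im),100,20000):print(q,st,onz(c,T,q,.083).round(4))
x=manip.grab_frame('side');cv2.imwrite('pics/s6.png',x[:,:,::-1])
print([ (q,st[4]) for q,st in blobs(redw(x),20,400)])"
```

```text
t 8.15 pos [ 0.4499 -0.3247  0.1666] j [-46.   5. -26.  42.  17. -43.] F [-0.  -0.1 -0.6] gap 1.001
delta cm [ 6.91 -0.13 -5.66] rv [-0.  -0.3  0.1]
[487.8, 36.2] [458, 0, 54, 71, 3126] [ 0.3651 -0.1922  0.083 ]
[500.5, 205.9] [486, 186, 26, 38, 723] [ 0.4982 -0.1097  0.083 ]
[376.6, 207.5] [355, 189, 46, 38, 1321] [ 0.4999 -0.2169  0.083 ]
[252.4, 220.1] [230, 203, 45, 36, 1251] [ 0.5157 -0.3255  0.083 ]
[([249.0, 227.2], 40), ([270.6, 245.0], 50), ([226.3, 255.4], 39), ([295.2, 260.7], 93), ([237.1, 284.9], 50)]
```

View pics/w6.png

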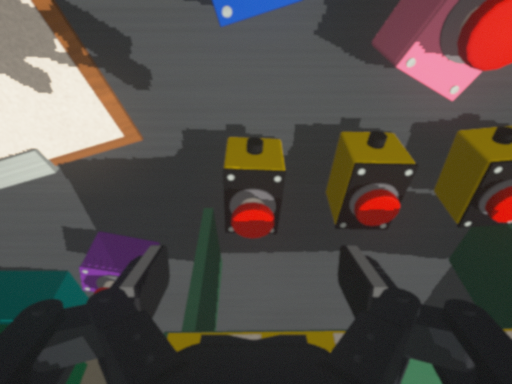

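The right button is out again with its neck visible (252,220), and in the side view its head is back at row 260.7, so this is the faulty one. Checking the yaw and centre of its lid from the front lid edge, (225,177)–(284,178).

```bash
python3 -c "
from h import *
c=manip.calibration('wrist');T=np.load('pics/w6.npy')
im=cv2.imread('pics/w6.png');h=cv2.cvtColor(im,cv2.COLOR_BGR2HSV)
m=((abs(h[...,0].astype(int)-27)<6)&(h[...,1]>150)&(h[...,2]>60)).astype(np.uint8);m[:,320:]=0;m[:,:200]=0;m[250:]=0
ys,xs=np.where(m);print(xs.min(),xs.max(),ys.min(),ys.max())
cols=[x for x in range(xs.min()+5,xs.max()-4)]
bot=[np.where(m[:,x])[0].max() for x in cols]
k=np.polyfit(cols,bot,1);print(k)
L=(xs.min(),np.polyval(k,xs.min()));Rr=(xs.max(),np.polyval(k,xs.max()))
for z in(.055,.06):
  a,b=onz(c,T,L,z),onz(c,T,Rr,z);print(a.round(4),b.round(4),'yaw',np.degrees(np.arctan2(-(b-a)[0],(b-a)[1])),np.linalg.norm(b-a))
delta((.5195,-.3255,.026),25)
"
```

```text
224 285 137 170
[3.15461453e-02 1.61336891e+02]
[ 0.4781 -0.3508  0.055 ] [ 0.4803 -0.296   0.055 ] yaw -2.3565693470218196 0.05485483599714974
[ 0.4744 -0.3502  0.06  ] [ 0.4766 -0.2967  0.06  ] yaw -2.356569347021779 0.053544503352929644
t 8.25 pos [ 0.4496 -0.3241  0.1652] j [-46.   5. -26.  42.  17. -43.] F [ 0.1 -0.5 -0.8] gap 0.998
delta cm [  6.99  -0.14 -13.92] rv [-0.1 -0.4  0. ]
```

Lid edge + 42 mm gives a centre of (0.520, −0.324), yaw −2.4°, with a measured width of 54–55 mm against 56. The current pose lies on the tool-axis approach line, so I'll go straight in.

>>> {"method": "carry_out", "body": {
  "targets": "1.5 0 -3.2 0 0 -2;3.2 0 -6.6 0 0 -2;5 0 -10 0 0 -2;6 0 -12 0 0 -2;6.9 0 -14 0 0 -2;6.9 0 -14 0 0 -2;6.9 0 -14 0 0 -2"
}}

```text
time_s: 8.95
position: [0.5181, -0.3241, 0.0259]
tool_rot: [179.8, 24.6, 177.9]
wrist_force: [0.3, -0.8, -0.2]
finger_gap: 1.0
finger_force: 0.0
```

>>> {"method": "carry_out", "body": {
  "targets": "0 0 0 0 0 0;0 0 0 0 0 0;0 0 0 0 0 0;0 0 0 0 0 0;0 0 0 0 0 0",
  "jaw": 40,
  "squeeze": 60
}}

```text
time_s: 9.45
position: [0.519, -0.3255, 0.0281]
tool_rot: [-180.0, 24.8, 177.9]
wrist_force: [-3.1, 0.2, 5.1]
finger_gap: 0.644
finger_force: 64.1
```

Gripped: the gap of 0.644 is about 55 mm, at 64 N. Withdrawing along the tool axis.

>>> {"method": "carry_out", "body": {
  "targets": "-0.2 0 1 0 0 0;-1.2 0 3.5 0 0 0;-2.8 0 6.5 0 0 0;-4.4 0 9.5 0 0 0;-6 0 12.5 0 0 0;-7.6 0 15.5 0 0 0;-8 0 17.5 0 0 0;-8 0 17.5 0 0 0"
}}

```text
time_s: 10.25
position: [0.439, -0.3261, 0.2057]
tool_rot: [-179.8, 24.9, 178.0]
wrist_force: [0.4, -0.7, -3.6]
finger_gap: 0.645
finger_force: 65.2
```

>>> {"method": "carry_out", "body": {
  "targets": "0 3.5 0 0 0 0.5;0 7 0 0 0 1;0 10.5 0 0 0 1.5;0 14 0 0 0 2;0 17.5 0 0 0 2.5;0 21 0 0 0 3;0 24.5 0 0 0 3.5;0 28 0 0 0 4"
}}

```text
time_s: 11.05
position: [0.4379, -0.0435, 0.201]
tool_rot: [179.9, 24.6, -178.1]
wrist_force: [0.8, -0.1, -4.2]
finger_gap: 0.645
finger_force: 65.6
```

>>> {"method": "carry_out", "body": {
  "targets": "0 3.5 0 0 0 0;0 7 0 0 0 0;0 10.5 0 0 0 0;0 14 0 0 0 0;1.5 17.5 0 0 0 0;3 20.5 0 0 0 0;3 20.5 0 0 0 0;3 20.5 0 0 0 0"
}}

```text
time_s: 11.85
position: [0.468, 0.1605, 0.2006]
tool_rot: [180.0, 24.6, -178.0]
wrist_force: [-0.6, 0.1, -3.0]
finger_gap: 0.647
finger_force: 66.1
```

```bash
python3 -c "
from h import *
s,im,c,T=wrist('w7');delta((.545,.192,.20),25,182.4,s=s)
t=manip.grab_frame('top');cv2.imwrite('pics/t7.png',t[:,:,::-1])
x=manip.grab_frame('side');cv2.imwrite('pics/s7.png',x[:,:,::-1])
z=cv2.resize(t[130:260,130:280],(346,300));y=cv2.resize(x[120:260,140:330],(407,300))
w=cv2.resize(im,(373,280));o=np.zeros((580,753,3),np.uint8);o[:300,:346]=z;o[:300,346:]=y;o[300:,:373]=w
cv2.imwrite('pics/m7.png',o[:,:,::-1])"
```

```text
t 11.85 pos [0.468  0.1605 0.2006] j [ 25.  -8. -33.  42.  -9.  21.] F [-0.6  0.1 -3. ] gap 0.647
delta cm [ 7.7   3.15 -0.06] rv [ 0.  -0.4  0.4]
```

View pics/m7.png

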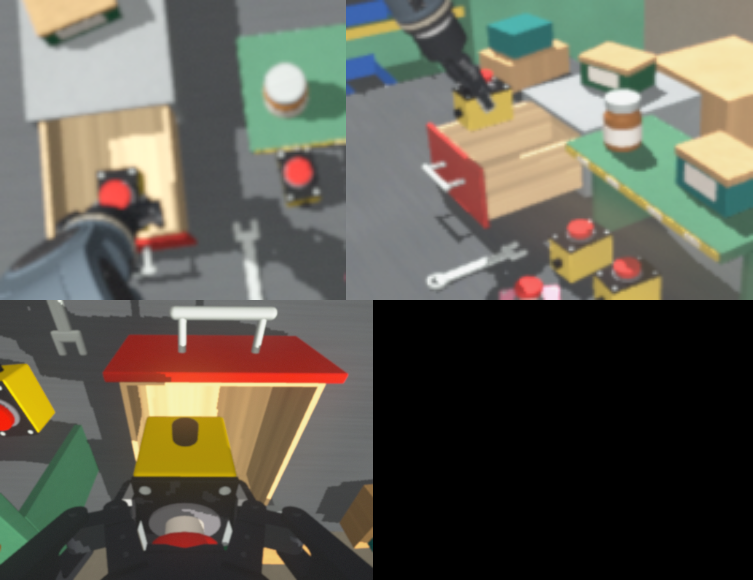

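The station is held upright over the drawer. In the montage the red front's top edge runs (105,378)–(347,378) in the wrist part. Using that edge to check the drawer's mid-line.

```bash
python3 -c "
from h import *
c=manip.calibration('wrist');T=np.load('pics/w7.npy');k=512/373
im=cv2.imread('pics/w7.png')[:,:,::-1].copy();m=redw(im);m[160:]=0
ys,xs=np.where(m);print(xs.min(),xs.max(),ys.max())
rows=[np.where(m[:,x])[0].max() for x in range(170,450,40)];p=np.polyfit(range(170,450,40),rows,1);print(p)
a,b=[onz(c,T,(x,np.polyval(p,x)),.124) for x in(xs.min(),xs.max())];print(a,b,(a+b)/2,np.linalg.norm(a-b),np.degrees(np.arctan2(-(b-a)[0],(b-a)[1])))
"
```

```text
0 477 159
[7.14285714e-03 1.09214286e+02]
[ 0.42888567 -0.00273653  0.124     ] [0.42058231 0.30307284 0.124     ] [0.42473399 0.15016816 0.124     ] 0.30592207170096075 1.5553179444888057
```

>>> {"method": "carry_out", "body": {
  "targets": "3.5 1.5 0 0 0 0;7.5 3.3 0 0 0 0;7.5 3.3 -3 0 0 0;7.5 3.3 -6 0 0 0;7.5 3.3 -9 0 0 0;7.5 3.3 -11.5 0 0 0;7.5 3.3 -13.5 0 0 0;7.5 3.3 -13.5 0 0 0"
}}

```text
time_s: 12.8
position: [0.5418, 0.1913, 0.0642]
tool_rot: [-180.0, 24.4, -178.1]
wrist_force: [-0.5, 0.3, -4.1]
finger_gap: 0.646
finger_force: 65.9
```

>>> {"method": "carry_out", "body": {
  "targets": "0 0 -0.4 0 0 0;0 0 -0.8 0 0 0;0 0 -1.2 0 0 0;0 0 -1.4 0 0 0;0 0 -1.4 0 0 0"
}}

```text
time_s: 13.3
position: [0.5437, 0.193, 0.0528]
tool_rot: [179.9, 24.7, -178.1]
wrist_force: [-0.5, -0.9, -2.0]
finger_gap: 0.646
finger_force: 66.0
```

>>> {"method": "carry_out", "body": {
  "targets": "0 0 -0.2 0 0 0;0 0 -0.3 0 0 0;0 0 -0.3 0 0 0"
}}

```text
time_s: 13.6
position: [0.5441, 0.1932, 0.0502]
tool_rot: [179.9, 24.7, -178.1]
wrist_force: [1.7, -0.1, -1.7]
finger_gap: 0.648
finger_force: 66.3
```

>>> {"method": "carry_out", "body": {
  "targets": "0 0 -0.1 0 0 0;0 0 -0.2 0 0 0;0 0 -0.2 0 0 0"
}}

```text
time_s: 13.9
position: [0.546, 0.1933, 0.0501]
tool_rot: [179.9, 25.0, -178.1]
wrist_force: [0.8, -4.2, 15.8]
finger_gap: 0.642
finger_force: 68.4
```

Resting on the floor (force now +16 N). Opening, then withdrawing along the tool axis.

>>> {"method": "carry_out", "body": {
  "targets": "0 0 0.15 0 0 0;0 0 0.15 0 0 0;0 0 0.15 0 0 0;0 0 0.15 0 0 0;0 0 0.15 0 0 0",
  "jaw": 100
}}

```text
time_s: 14.4
position: [0.5437, 0.1931, 0.0492]
tool_rot: [179.9, 24.7, -178.1]
wrist_force: [0.2, 0.1, 0.1]
finger_gap: 1.003
finger_force: 0.0
```

>>> {"method": "carry_out", "body": {
  "targets": "-0.4 0 1 0 0 0;-1.3 0 3 0 0 0;-2.7 0 6 0 0 0;-4 0 9 0 0 0;-5.5 0 12.5 0 0 0;-7.5 0 17 0 0 0;-12 0 19 0 0 0;-12 0 19 0 0 0"
}}

```text
time_s: 15.2
position: [0.4216, 0.1935, 0.2436]
tool_rot: [179.7, 24.9, -178.1]
wrist_force: [0.7, 0.5, -0.5]
finger_gap: 1.002
finger_force: 0.0
```

```bash
python3 -c "
from h import *
s,im,c,T=wrist('w8');delta((.545,.192,.20),25,182.4,s=s)
t=manip.grab_frame('top');x=manip.grab_frame('side')
print([(q,st[4]) for q,st in blobs(redw(x),20,400)])
z=cv2.resize(t[130:260,130:350],(508,300));y=cv2.resize(x[120:310,140:370],(363,300))
w=cv2.resize(im,(373,280));o=np.zeros((580,871,3),np.uint8);o[:300,:508]=z;o[:300,508:]=y;o[300:,:373]=w
cv2.imwrite('pics/m8.png',cv2.resize(o,(800,533))[:,:,::-1])"
```

```text
t 15.2 pos [0.4216 0.1935 0.2436] j [ 33. -12. -30.  50. -12.  29.] F [ 0.7  0.5 -0.5] gap 1.002
delta cm [12.34 -0.15 -4.36] rv [-0.2 -0.1  0.4]
[([220.2, 183.5], 46), ([248.8, 226.2], 72), ([270.7, 244.4], 81), ([224.9, 253.9], 97), ([377.3, 276.5], 112), ([235.5, 283.2], 124)]
```

View pics/m8.png

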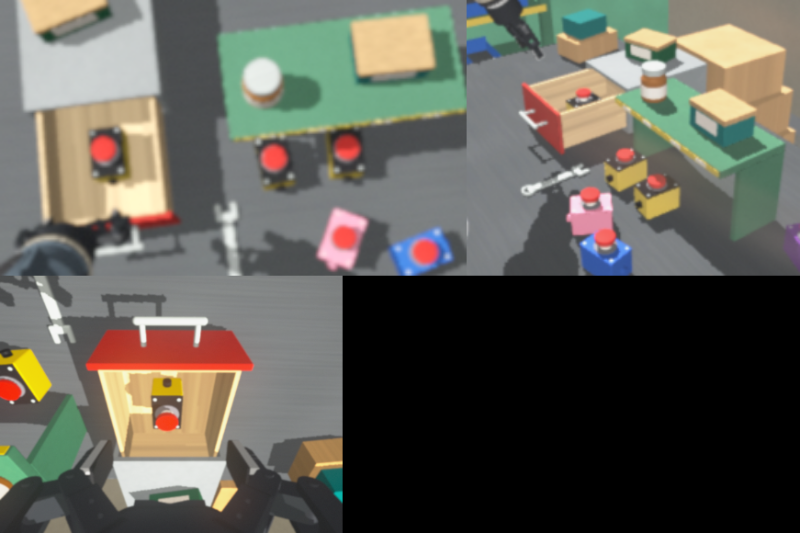

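The faulty station stands upright in the middle of the drawer floor, at wrist part (168,405). The other two are in their places with their buttons in (side rows 226.2 and 244.4), and the arm touches nothing.

```bash
python3 -c "
from bench import manip
print(manip.sign_off())"
```

```text
the job is handed in; nothing more can be done
None
```

I pressed all three buttons: the left and middle stations latched and stayed in place, and the right one popped back out, so I set it upright on the drawer floor without dropping it; I handed the job in after about 15 s, and no verdict came back.

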